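# Latch a split vial carrier shut

## Robot

A 7-joint arm with a two-finger parallel gripper is mounted at the origin on the work surface. World frame = base frame: x ahead of the robot, y to its left, z up, the work surface at z = 0. Lengths are in m, angles in rad, forces in N, time in s.
With the tool pointing down it reaches from about 0.425 to 0.825 m from the base axis. Payload 3.6 kg.
Tool frame: the origin (TCP) lies at the very end of the fingers, on their centre line; the grasp point (between the pads) lies 19 mm behind it; z points along the fingers, y is the line along which they close (so a half turn about z gives the same grasp; the last joint's range is limited). The gripper opens to 93 mm and grips with 3 to 60 N. Pads are 15 mm wide; open, the fingers measure 128 mm over their backs; the gripper's body (75 mm by 188 mm) begins 65 mm behind the grasp point.
Start: joints at [1.181, 0.615, -0.013, 1.423, 0.008, 1.103, -0.04], TCP at [0.231, -0.608, 0.219] pointing down, gripper open.
Joint ranges: [-3.12, 3.12], [-0.3, 2.06], [-1.34, 1.32], [0.26, 2.42], [-1.36, 4.5], [0.01, 1.98], [-2.84, 2.84]. Speed limits (rad/s): [2.79, 2.79, 3.14, 3.14, 3.14, 3.14, 3.14].

## Interface

Orientations are given as a rotation vector (axis times angle).
In Python, from bench import env, capture, ticket gives the robot as it stands. The module is installed in compiled form; this text tells all that it offers.
- The arm moves only by the tool move_arm, never from a script. Its argument "increments" is text: rows parted by semicolons, each of 6 numbers parted by spaces: the shift along the tool's x, y, z in cm, then the turn, a rotation vector about the tool's x, y, z in degrees. In form: x y z ax ay az; .... A call has 1 to 10 rows; each row shifts and turns the commanded pose from where the row before left it, along the tool's axes as they then stand; what a row does not reach is not made up. A row lasts 1/12 s, in which the tool goes at most 41.7 mm and 7.16 degrees, less where a joint would pass 70% of its speed; a pose out of reach is approached as far as the arm can. A call with a gripper value outside its range is refused whole. "jaw" is the opening, from -1 (shut) to 1 (fully open), so that 0 is half open, set as the call begins (left out, the last holds). The fingers move at their own pace and stop on an object; "grip_force" is the grip in N (left out, the last holds). Time passes only in rows, so rows that do not move let the fingers close. It gives the time, the measured TCP pose, the force, the opening and the grip force at its end, in the units of the state.
- env.get_state(): the state, without advancing time (a new reading comes with each control period).
- capture(name): name is "scene" or "top"; returns a dict with "color" (480x640x3 uint8, red, green, blue), "intrinsics" (3x3 intrinsics, pixels), "k1" (the pictures are not rectified: a ray, as slopes to the right and down, at radius r is drawn at 1 + k1 r^2 times it, then the intrinsics apply), "R" (3x3) and "t" (3): a world point X has camera coordinates R X + t. Camera axes: x right, y down, z forward; pixel columns grow to the right and rows downward; lengths in m; the calibration is good to about 2 mm. A picture is of the moment at which its call begins. There is no depth.
- ticket.finish_job(): hands the job in; it is judged then, once.
The state is a dict: "time": time; "qpos": joint angles; "qd": joint speeds; "tau": joint torques, N m; "ee_pos": TCP position; "orientation": TCP orientation; "ft_force": force on the tool from outside, world axes, zero at the start; "wrist_torque": the same for the moment, N m; "finger_gap": opening from 0.0 (shut) to 1.0 (fully open); "grip_force": force on a finger pad.
Only numpy, scipy, OpenCV 4.12 (cv2) and the standard library are available. Lean on these libraries where they do the work, as an engineer would, in place of code of your own. Each camera call takes 0.05 s, during which the arm holds its last target. There are 200 camera calls.

## Task

Close the vial carrier for transport with its draw latch: lift the latch's loop over the keeper hook on the sliding jaw so that its bar sits under the hook's lip, then press the lever down over centre, flat onto its rubber stop, and seat it there with one firm push of about 15 N near its free end, so that the jaw stays drawn tight on the vials. Feel your way: do not jam the loop against the keeper or push the lever on its stop with more than 25 N, and leave the other things on the bench where they are.

Things in the scene. Friction and masses are not known exactly. Their poses are not given: they have to be found in the camera images.
- carrier: Wooden vial carrier, 190 x 260 mm, deck 55 mm above the bench, fixed to it. Origin: centre of the latch line on the seam between its two halves, at bench height; x points from the fixed half (x < 0, towards the robot) to the sliding jaw (x > 0), y along the seam, z up. A steel draw latch lies across the seam on top, on y = 0. Four vials with white caps (25 mm dia., 14 mm above the deck) stand in the seam at y = +-84 and +-112. All axes named below are the carrier's.
- jaw: Sliding wooden jaw, 66 x 260 mm, with the keeper hook on it; it slides along x. Origin 0 to 6 mm to the +x side of the carrier's origin: that distance is the gap; the keeper_slot point lies 29 mm to +x of it and 76 mm above it. The rubber lining springs it out to a gap of about 4 mm (12 N per mm); the closed latch draws it in to about 2 mm.
- lever (a joint): Lever angle (rad): 0 = level, pointing to -x (shut, it rests on its stop at 0 to -0.23; over centre is below about 0.1); pi/2 = upright; grows as the tip rises and swings over to +x; stop at 1.9. Stiff (0.08 N m), stays where it is left. Starts at 0.45 to 0.9.
- loop (a joint): Angle (rad) of the loop relative to the lever. The loop, seen from its pin, points to +x and dips below level by (lever + loop) rad; negative sums mean that it points upwards. Its pin is stiff (0.022 N m): it holds any angle and is carried along, bar rising, when the lever turns down, so it must be caught under the lip first. Range -2.6 to 0.4; starts raised.
- lever_pivot (a point): Lever's hinge axis (parallel to y), 26 mm above the deck at carrier x = -22, y = 0; fixed.
- lever_tip (a point): Middle of the lever's upper face near its free end, 62 mm from the pivot. The lever is a steel plate 22 mm wide and 5 mm thick, centred on the pivot axis, with a curled-up end that reaches 70 mm from the pivot. The loop is pinned to the lever 14 mm from the pivot axis, on the line from it to the tip.
- bar_mid (a point): Centre of the loop's cross bar, 66.2 mm from the loop's pin: a round steel bar along y, 6 mm thick and 44 mm long, its two ends free to be pinched. The loop's arms are 5 mm rods at y = +-16.5.
- keeper_slot (a point): Seat of the bar's centre in the keeper, 21 mm above the deck, about x = 29 + jaw gap. The keeper is 22 mm wide in y: a post whose +x face is 3 mm to the -x side of this point, a ledge whose top is 5 mm below this point, running 27 mm to +x, and a lip overhead from the post: underside 4.5 mm and top 9.5 mm above this point, rounded nose 3 mm to +x of it. The bar goes over the lip, down past its nose and back under it.
- loop_bar: The loop's cross bar as a body; origin as bar_mid.
- stop_pad: Steel foot of the lever's stop, 16 x 20 mm, 10 mm high, origin at its underside on the deck, 55 mm to -x of the pivot. A 13 mm rubber tip screwed into it carries the shut lever. The tip is set differently each time and is not measured: its top is 11.5 to 23.5 mm above the deck, so find by feel where the lever bottoms.
- beaker_tall: Bystander: glass beaker, 64 mm dia., 90 mm high; origin under its centre.
- beaker_wide: Bystander: glass beaker, 80 mm dia., 75 mm high; origin under its centre.
- flame_loop: Bystander: wire loop tool with a wooden handle, 260 mm long; lying on the bench.
- powder_dish: Bystander: flat white dish, 80 mm dia., 14 mm high.
- stopper: Bystander: black rubber stopper, 24 mm dia., 22 mm high, standing on the deck of the fixed half.
- reagent: Bystander: amber bottle, 54 mm dia., 110 mm high.
- slide_box: Bystander: grey plastic box, 80 x 30 x 30 mm.

How it is judged:
By the outcome, as a careful person would: the job done as asked, in the order asked, and still so for the second after the job is handed in, with the robot touching nothing.
It also fails if it takes over 58 s, if anything falls off the work surface, if the arm or the gripper's body presses on something with over 40 N, if the wrist force passes 120 N, or if a joint passes its speed limit or range.

## Working session

There is one attempt and no reset: what is moved stays moved. The work goes in short steps, Python scripts to look and compute and a tool call to move; the robot and the scene stay as the last step left them, time stands still between calls to the robot, and variables do not carry over. Pictures are saved under pics/ and viewed, at most 10 in all, crops included, and the job is handed in when it is done.

Besides the shell and the picture viewer there is one more tool, called after "Call:" as name(argument=value, ...) on one line, values as JSON. move_arm: Moves the arm, as the interface text tells. Its arguments: {"type":"object","properties":{"increments":{"type":"string"},"jaw":{"type":"number"},"grip_force":{"type":"number"}},"required":["increments"]}

```bash
mkdir -p pics; ls
python3 - <<'E'
from bench import env,capture
import cv2
s=env.get_state();print({k:s[k] for k in s})
for n in("scene","top"):
    c=capture(n);cv2.imwrite(f"pics/{n}0.png",c["color"][:,:,::-1]);print(n,c["intrinsics"],c["k1"],c["R"],c["t"])
E
```

```text
pics
{'time': 0.0, 'qpos': array([ 1.18149245,  0.6158799 , -0.01263722,  1.42488603,  0.00812584,
        1.10339175, -0.04043176]), 'qd': array([ 7.89580056e-04, -2.12036356e-04, -3.89074087e-04, -9.97947780e-06,
       -5.84555494e-04, -6.78856435e-04,  4.13391108e-04]), 'tau': array([ 5.29000354e-04, -4.58932078e+01,  2.08974676e-01, -1.65744424e+01,
       -6.11312734e-02,  2.04871385e-02,  2.24011246e-04]), 'ee_pos': array([ 0.23041629, -0.60694851,  0.2175109 ]), 'orientation': array([-3.08760263e+00, -5.66423833e-01,  7.83899015e-04]), 'ft_force': array([-1.1543824 , -0.35990708,  1.54116015]), 'wrist_torque': array([0.01539643, 0.00704854, 0.0094241 ]), 'grip_force': 0.0, 'finger_gap': 1.000682372112734}
scene [[484.88125372   0.         318.43526042]
 [  0.         484.88125372 237.94657249]
 [  0.           0.           1.        ]] -0.09718779648973686 [[-0.4484922   0.89350262 -0.02253456]
 [ 0.51583569  0.23816858 -0.8229151 ]
 [-0.72990978 -0.38069514 -0.5677173 ]] [ 0.20232489 -0.19963383  1.5028162 ]
top [[539.08046477   0.         322.13713144]
 [  0.         539.08046477 241.44853389]
 [  0.           0.           1.        ]] -0.12731238021375443 [[ 0.0168357  -0.99941199  0.02987026]
 [-0.99479297 -0.01974623 -0.09998519]
 [ 0.10051623 -0.0280314  -0.99454046]] [-0.00367239  0.50717135  1.217665  ]
```

View pics/scene0.png

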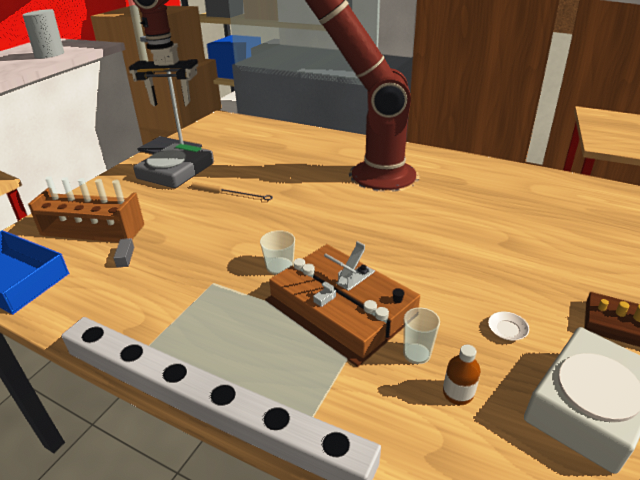

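View pics/top0.png

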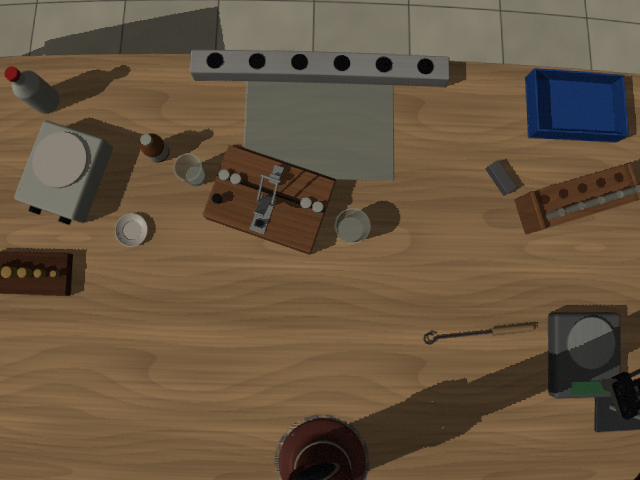

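The top view shows the carrier around (270,199) with the latch running from (260,226) to (277,172). The four caps are at (224,175), (236,179), (306,202) and (318,207). I'll zoom in on both views.

```bash
python3 - <<'E'
import cv2,numpy as np
a=cv2.imread("pics/top0.png")[135:265,190:350];b=cv2.imread("pics/scene0.png")[225:365,260:430]
a=cv2.resize(a,None,fx=4.6,fy=4.6,interpolation=cv2.INTER_CUBIC);b=cv2.resize(b,None,fx=4.2,fy=4.2,interpolation=cv2.INTER_CUBIC)
cv2.imwrite("pics/topc.png",a);cv2.imwrite("pics/scenec.png",b)
E
cat > h.py <<'E'
import numpy as np,cv2
from scipy.optimize import least_squares
def proj(c,X):
    X=np.atleast_2d(X);p=X@np.array(c["R"]).T+c["t"];s=p[:,:2]/p[:,2:];r2=(s**2).sum(1,keepdims=True)
    s=s*(1+c["k1"]*r2);K=c["intrinsics"];return s*[K[0,0],K[1,1]]+[K[0,2],K[1,2]]
def ray(c,uv):
    u=cv2.undistortPoints(np.array([[uv]],float),c["intrinsics"],np.array([c["k1"],0,0,0.]))[0,0]
    R=np.array(c["R"]);return -R.T@c["t"],R.T@np.array([u[0],u[1],1.])
def onz(c,uv,z):
    o,d=ray(c,uv);return o+d*(z-o[2])/d[2]
E
```

```text
(no output)
```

View pics/topc.png

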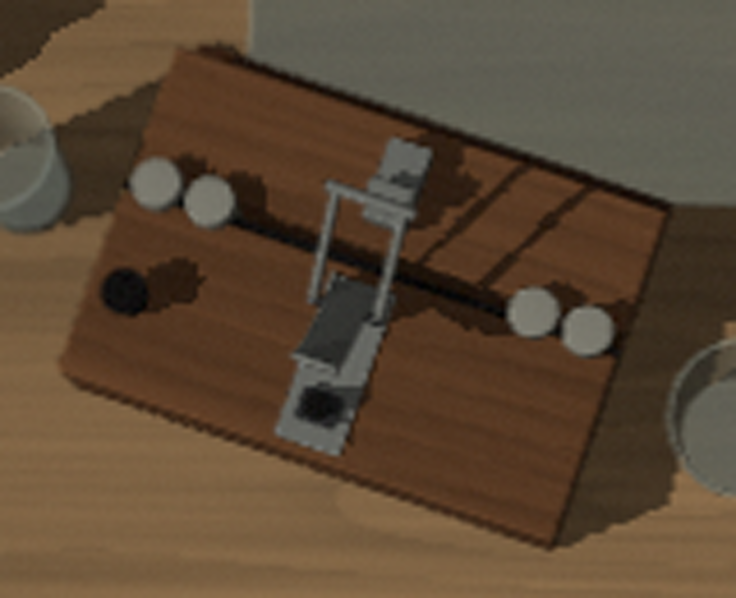

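View pics/scenec.png

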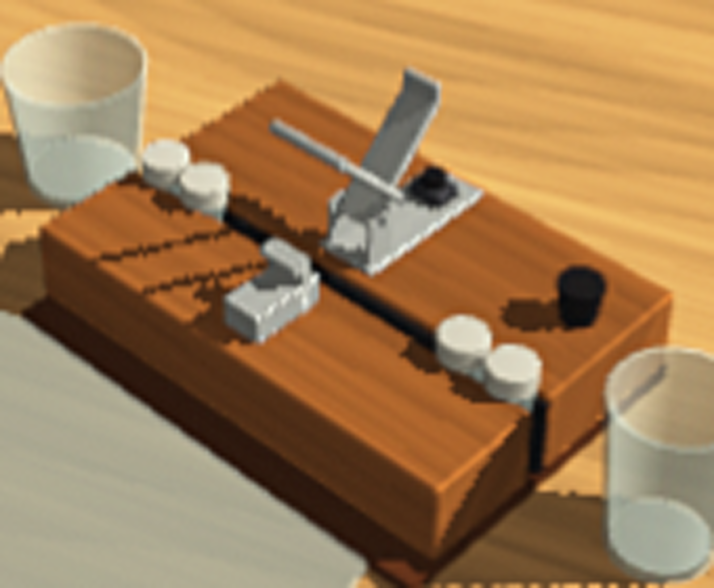

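```bash
cat >> h.py <<'E'
def tri(c1,u1,c2,u2):
    (o,d),(p,e)=ray(c1,u1),ray(c2,u2)
    k=np.linalg.lstsq(np.c_[d,-e],p-o,rcond=None)[0];a,b=o+d*k[0],p+e*k[1];return (a+b)/2,np.linalg.norm(a-b)
E
python3 - <<'E'
from h import *
from bench import capture
T=capture("top");S=capture("scene")
import pickle;pickle.dump((T,S),open("cal.pkl","wb"))
tp=lambda u,v:(190+u/4.6,135+v/4.6)
sp=lambda u,v:(260+u/4.2,225+v/4.2)
ct=[(157,182),(209,200),(533,311),(588,330)];cs=[(166,156),(203,182),(464,336),(512,365)]
ys=[.112,.084,-.084,-.112]
W=[(onz(T,tp(*a),.069)[:2],onz(S,sp(*b),.069)[:2]) for a,b in zip(ct,cs)]
for a,b in W:print(a.round(4),b.round(4))
M=np.array([(a+b)/2 for a,b in W])
d=(M[0]+M[1]-M[2]-M[3]);yd=d/np.linalg.norm(d);print("len",np.linalg.norm(d)/2)
th=np.arctan2(-yd[0],yd[1]);o=M.mean(0);print("origin(seam mid)",o,"yaw",th,np.degrees(th))
R=np.array([[np.cos(th),-np.sin(th),0],[np.sin(th),np.cos(th),0],[0,0,1]])
loc=lambda X:(R.T@(X-np.r_[o,0])*1000).round(1)
for n,a,b in[("tip L/R mid",(316,362),(422,80)),("bar+y",(327,184),(275,125)),("bar-y?",(413,216),(345,165)),("bar-y?",(413,216),(405,195)),("lip nose",(388,214),(310,275))]:
    X,e=tri(T,tp(*a),S,sp(*b));print(n,loc(X),e)
for n,a in[("nearL",(62,372)),("nearR",(550,543)),("farL",(180,48)),("farR",(668,208))]:print(n,loc(onz(T,tp(*a),.055)))
print("stopper",loc(onz(T,tp(125,291),.077)),"pad",loc(onz(T,tp(320,405),.07)))
# predicted lever points & bar in scene/top
for n,X in[("pivot",(-22,0,81)),("barz100",(30,0,100))]:
    P=R@(np.array(X)/1000)+np.r_[o,0];print(n,((proj(T,P)-[190,135])*4.6).round(),((proj(S,P)-[260,225])*4.2).round())
E
```

```text
[0.6499 0.2304] [0.5853 0.0242]
[0.6414 0.2046] [0.5962 0.051 ]
[0.5895 0.0448] [0.6458 0.2094]
[0.5807 0.0178] [0.6544 0.2356]
len 0.000890729980131882
origin(seam mid) [0.61789106 0.12723353] yaw -0.7421254568621342 -42.52065654741833
tip L/R mid [-61.1 -30.7 130.9] 0.004123094686696938
bar+y [ 14.2  12.8 155.4] 0.027154163296251508
bar-y? [  6.1  -6.6 118. ] 0.035658983939352386
bar-y? [ -4.8   2.6 105.3] 0.06404420218663345
lip nose [16.1  7.4 64.8] 0.010691004509695958
nearL [-145.4   68.4   55. ]
nearR [ -40.7 -163.4   55. ]
farL [ 11.1 141.5  55. ]
farR [120.3 -90.8  55. ]
stopper [-95.6  68.9  77. ] pad [-70.  -37.4  70. ]
pivot [[332. 278.]] [[367. 219.]]
barz100 [[405. 193.]] [[264. 214.]]
```

Run:
```python
from h import *
import pickle;T,S=pickle.load(open("cal.pkl","rb"))
tp=lambda u,v:(190+u/4.6,135+v/4.6)
sp=lambda u,v:(260+u/4.2,225+v/4.2)
ct=[(157,182),(209,200),(533,311),(588,330)];cs=[(166,156),(203,182),(464,336),(512,365)][::-1]
W=[(onz(T,tp(*a),.069)[:2],onz(S,sp(*b),.069)[:2]) for a,b in zip(ct,cs)]
for a,b in W:print(a.round(4),b.round(4))
M=np.array([(a+b)/2 for a,b in W])
d=(M[0]+M[1]-M[2]-M[3]);yd=d/np.linalg.norm(d);print("len",np.linalg.norm(d)/2)
th=np.arctan2(-yd[0],yd[1]);o=M.mean(0);print("seam mid",o,"yaw",th,np.degrees(th))
R=np.array([[np.cos(th),-np.sin(th),0],[np.sin(th),np.cos(th),0],[0,0,1]])
loc=lambda X:(R.T@(X-np.r_[o,0])*1000).round(1)
for n,a,b in[("tip L",(293,354),(437,88)),("tip R",(336,370),(406,72)),("bar+y",(327,184),(405,195)),("bar-y",(413,216),(275,125)),("bar-y",(413,216),(345,165)),("lip top+y",(368,186),(310,262)),("stopper",(125,291),(580,278))]:
    X,e=tri(T,tp(*a),S,sp(*b));print(n,loc(X),e)
for n,a in[("nearL",(62,372)),("nearR",(550,543)),("farL",(180,48)),("farR",(668,208))]:print(n,loc(onz(T,tp(*a),.055)))
for n,X in[("pivot",(-22,0,81)),("tip45",(-78,0,108)),("bar",(30,0,130)),("bar",(10,0,140))]:
    P=R@(np.array(X)/1000)+np.r_[o,0];print(n,((proj(T,P)-[190,135])*4.6).round(),((proj(S,P)-[260,225])*4.2).round())
```

```text
[0.6499 0.2304] [0.6544 0.2356]
[0.6414 0.2046] [0.6458 0.2094]
[0.5895 0.0448] [0.5962 0.051 ]
[0.5807 0.0178] [0.5853 0.0242]
len 0.1949755050147926
seam mid [0.61789106 0.12723353] yaw -0.31253320577615296 -17.906833648667245
tip L [-67.9   8.1 131.6] 0.0026763662097075576
tip R [-68.7 -12.6 130.6] 0.0037113382659375825
bar+y [  4.8  32.4 123.3] 0.03123092692524399
bar-y [ 10.2 -23.2 136.6] 0.0027581631960141885
bar-y [  2.8  -8.6 118. ] 0.035658983939352386
lip top+y [25.5 10.  83.3] 0.006839910379403726
stopper [-58.9 103.9  75.2] 0.0028569220349616547
nearL [-103.7  122.7   55. ]
nearR [-105.  -131.7   55. ]
farL [ 69. 124.  55.]
farR [  71.6 -132.7   55. ]
pivot [[348. 288.]] [[356. 209.]]
tip45 [[304. 388.]] [[433. 112.]]
bar [[378. 165.]] [[279. 177.]]
bar [[362. 200.]] [[309. 139.]]
```

Both views agree to within a few mm. The carrier centre is at about (0.618, 0.127) with yaw about -17.9°. The lever stands at about 0.83 rad, and the bar is raised at carrier (10, 0, 137) mm. I'm moving over it now.

Call:
move_arm(increments="2.1 -1.8 0 0 0 0;2.1 -1.8 0 0 0 0;2.1 -1.8 0 0 0 0;2.1 -1.8 0 0 0 0;2.1 -1.8 0 0 0 0;2.1 -1.8 0 0 0 0;2.1 -1.8 0 0 0 0;2.1 -1.8 0 0 0 0;2.1 -1.8 0 0 0 0;2.1 -1.8 0 0 0 0")

```text
time: 1.03
ee_pos: [0.3635, -0.3635, 0.2186]
orientation: [-3.09, -0.567, 0.0]
ft_force: [0.7, -0.1, 0.8]
finger_gap: 1.003
grip_force: 0.0
```

Call:
move_arm(increments="2.1 -1.8 0 0 0 0;2.1 -1.8 0 0 0 0;2.1 -1.8 0 0 0 0;2.1 -1.8 0 0 0 0;2.1 -1.8 0 0 0 0;2.1 -1.8 0 0 0 0;2.1 -1.8 0 0 0 0;2.1 -1.8 0 0 0 0;2.1 -1.8 0 0 0 0;2.1 -1.8 0 0 0 0")

```text
time: 1.87
ee_pos: [0.4959, -0.1208, 0.2187]
orientation: [-3.09, -0.567, 0.0]
ft_force: [0.4, -1.2, 0.1]
finger_gap: 1.0
grip_force: 0.0
```

Call:
move_arm(increments="2.1 -1.8 0 0 0 0;2.1 -1.8 0 0 0 0;2.1 -1.8 0 0 0 0;2.1 -1.8 0 0 0 0;2.1 -1.8 0 0 0 0;2.1 -1.8 0 0 0 0;2.1 -1.8 0 0 0 0;2.1 -1.8 0 0 0 0;2.1 -1.8 0 0 0 0;2.1 -1.8 0 0 0 0")

```text
time: 2.7
ee_pos: [0.6283, 0.1219, 0.2184]
orientation: [3.09, 0.567, -0.001]
ft_force: [-0.7, 0.3, -0.6]
finger_gap: 0.998
grip_force: 0.0
```

Call:
move_arm(increments="0 0 0 0 0 6.5;0 0 0 0 0 6.5;0 0 0 0 0 6.5;0 0 0 0 0 6.5;0 0 0 0 0 6.5;0 0 0 0 0 6.2;0 0 0 0 0 0;0 0 0 0 0 0", jaw=0.5)

```text
time: 3.37
ee_pos: [0.6278, 0.121, 0.2185]
orientation: [3.104, -0.484, -0.001]
ft_force: [0.1, 0.6, -0.1]
finger_gap: 0.749
grip_force: 0.0
```

```bash
cat >> h.py <<'E'
from scipy.spatial.transform import Rotation as Ro
O=np.array([.6179,.1272,0]);TH=-.3125
Rc=Ro.from_euler("z",TH).as_matrix()
def status(target=None):
    from bench import env
    s=env.get_state();Rt=Ro.from_rotvec(s["orientation"]).as_matrix()
    p=Rc.T@(s["ee_pos"]-O)*1000
    print("t",round(s["time"],2),"TCP carrier mm",p.round(1),"F carrier",(Rc.T@s["ft_force"]).round(1),"gap",round(s["finger_gap"]*93,1),"grip",round(s["grip_force"],1))
    print("tool x,y,z in carrier",(Rc.T@Rt).T.round(3).tolist())
    if target is not None: print("to go, tool cm",(Rt.T@Rc@(np.array(target)-p)/10).round(2))
E
python3 -c "
from h import *
status((11,-1,127))
from bench import capture
for n,(x,y,w,h) in dict(top=(200,110,160,120),scene=(240,130,200,150)).items():
    c=capture(n)['color'][y:y+h,x:x+w,::-1];cv2.imwrite(f'pics/{n}1.png',cv2.resize(c,None,fx=4,fy=4,interpolation=cv2.INTER_CUBIC))
"
```

```text
t 3.37 TCP carrier mm [ 11.3  -2.9 218.5] F carrier [-0.1  0.6 -0.1] gap 69.7 grip 0.0
tool x,y,z in carrier [[1.0, 0.003, -0.0], [0.003, -1.0, 0.0], [-0.0, -0.0, -1.0]]
to go, tool cm [-0.03 -0.19  9.15]
```

Call:
move_arm(increments="0 -0.2 1.5 0 0 0;0 0 1.5 0 0 0;0 0 1.5 0 0 0;0 0 1.5 0 0 0;0 0 0 0 0 0;0 0 0 0 0 0")

```text
time: 3.97
ee_pos: [0.6282, 0.1225, 0.1581]
orientation: [3.103, -0.488, -0.003]
ft_force: [0.3, -0.0, 0.3]
finger_gap: 0.749
grip_force: 0.0
```

```bash
python3 -c "
from h import *
status((11,-1,127))
from bench import capture
for n,(x,y,w,h) in dict(scene=(280,190,130,100)).items():
    c=capture(n)['color'][y:y+h,x:x+w,::-1];cv2.imwrite(f'pics/{n}2.png',cv2.resize(c,None,fx=6,fy=6,interpolation=cv2.INTER_CUBIC))
"
```

```text
t 3.97 TCP carrier mm [ 11.2  -1.3 158.1] F carrier [0.3 0.1 0.3] gap 69.6 grip 0.0
tool x,y,z in carrier [[1.0, 0.001, -0.002], [0.001, -1.0, 0.001], [-0.002, -0.001, -1.0]]
to go, tool cm [-0.02 -0.03  3.11]
```

View pics/scene2.png

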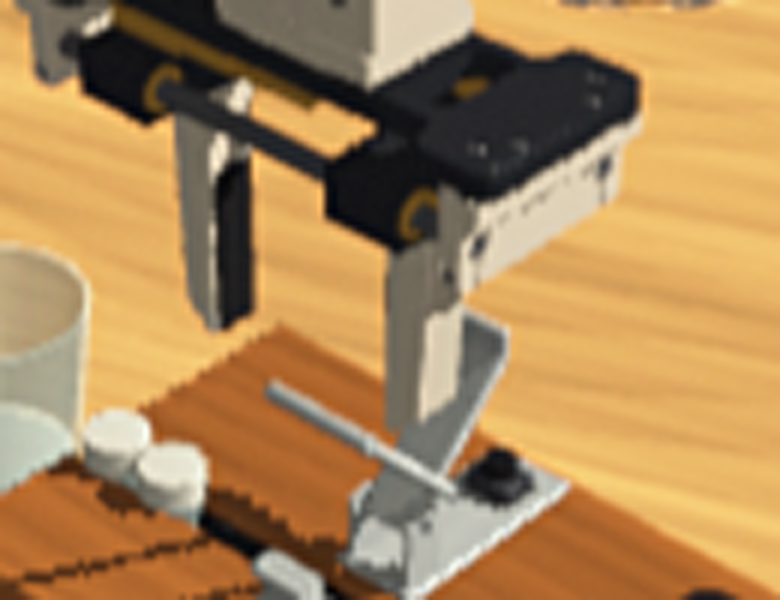

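The picture shows the bar from (270,388) to (378,450). The finger tips at (215,325) and (410,425) straddle it about 20 mm above. I'll go down and pinch gently.

Call:
move_arm(increments="0 0 1 0 0 0;0 0 1 0 0 0;0 0 1 0 0 0;0 0 0 0 0 0;0 0 0 0 0 0")

```text
time: 4.43
ee_pos: [0.6279, 0.1226, 0.1276]
orientation: [3.103, -0.489, -0.003]
ft_force: [0.8, -0.2, 0.0]
finger_gap: 0.747
grip_force: 0.0
```

Call:
move_arm(increments="0 0 0 0 0 0;0 0 0 0 0 0;0 0 0 0 0 0;0 0 0 0 0 0;0 0 0 0 0 0;0 0 0 0 0 0", jaw=0.05, grip_force=4)

```text
time: 4.93
ee_pos: [0.6287, 0.1227, 0.1289]
orientation: [-3.103, 0.489, -0.001]
ft_force: [-0.3, -0.0, -0.3]
finger_gap: 0.525
grip_force: 0.0
```

```bash
python3 -c "
from h import *
status((11,-1,127))"
```

```text
t 4.93 TCP carrier mm [ 11.7  -1.  128.9] F carrier [-0.3 -0.1 -0.3] gap 48.8 grip 0.0
tool x,y,z in carrier [[1.0, -0.0, 0.0], [-0.0, -1.0, -0.0], [0.0, 0.0, -1.0]]
to go, tool cm [-0.07  0.    0.19]
```

Call:
move_arm(increments="0 0 0 0 0 0;0 0 0 0 0 0;0 0 0 0 0 0;0 0 0 0 0 0;0 0 0 0 0 0;0 0 0 0 0 0", jaw=-0.3, grip_force=5)

```text
time: 5.43
ee_pos: [0.6289, 0.1232, 0.1289]
orientation: [-3.103, 0.488, -0.001]
ft_force: [1.2, 1.6, -0.1]
finger_gap: 0.471
grip_force: 5.0
```

```bash
python3 -c "
from h import *
status((11,-1,127))"
```

```text
t 5.43 TCP carrier mm [ 11.7  -0.4 128.9] F carrier [ 0.6  1.8 -0.1] gap 43.8 grip 5.0
tool x,y,z in carrier [[1.0, 0.0, 0.0], [0.0, -1.0, -0.001], [0.0, 0.001, -1.0]]
to go, tool cm [-0.07  0.06  0.19]
```

Call:
move_arm(increments="0 -0.05 0 0 0 0;0 0 0 0 0 0;0 0 0 0 0 0", grip_force=35)

```text
time: 5.68
ee_pos: [0.629, 0.1232, 0.1288]
orientation: [-3.103, 0.489, -0.001]
ft_force: [0.9, 1.3, 1.0]
finger_gap: 0.45
grip_force: 35.0
```

Call:
move_arm(increments="0.2 0 0.25 0 0 0;0.2 0 0.25 0 0 0;0.2 0 0.25 0 0 0;0.2 0 0.25 0 0 0;0.2 0 0.25 0 0 0;0.2 0 0.25 0 0 0;0.2 0 0.25 0 0 0;0.2 0 0.25 0 0 0;0 0 0 0 0 0")

```text
time: 6.43
ee_pos: [0.6432, 0.1186, 0.1076]
orientation: [-3.103, 0.489, 0.004]
ft_force: [-0.7, 1.8, 2.2]
finger_gap: 0.452
grip_force: 35.0
```

```bash
python3 -c "
from h import *
status((43.7,0,88))"
```

```text
t 6.43 TCP carrier mm [ 26.7  -0.4 107.6] F carrier [-1.2  1.5  2.2] gap 42.0 grip 35.0
tool x,y,z in carrier [[1.0, -0.0, -0.003], [-0.0, -1.0, 0.0], [-0.003, -0.0, -1.0]]
to go, tool cm [ 1.71 -0.04  1.95]
```

Call:
move_arm(increments="0.2 0 0.25 0 0 0;0.2 0 0.25 0 0 0;0.2 0 0.25 0 0 0;0.2 0 0.25 0 0 0;0.2 0 0.25 0 0 0;0.2 0 0.25 0 0 0;0.2 0 0.25 0 0 0;0.2 0 0.1 0 0 0;0 0 0 0 0 0;0 0 0 0 0 0")

```text
time: 7.27
ee_pos: [0.6522, 0.1156, 0.0871]
orientation: [3.103, -0.485, -0.026]
ft_force: [-9.7, 4.1, 0.5]
finger_gap: 0.453
grip_force: 35.0
```

```bash
python3 -c "
from h import *
status((43.7,0,88))
from bench import capture
o=[]
for n,(x,y,w,h) in dict(scene=(270,200,130,100),top=(205,130,130,100)).items():
    c=capture(n)['color'][y:y+h,x:x+w,::-1];o.append(cv2.resize(c,(400,308),interpolation=cv2.INTER_CUBIC))
cv2.imwrite('pics/p3.png',np.hstack(o))
"
```

```text
t 7.27 TCP carrier mm [36.2 -0.5 87.1] F carrier [-10.5   0.9   0.5] gap 42.2 grip 35.0
tool x,y,z in carrier [[1.0, 0.002, -0.016], [0.002, -1.0, 0.004], [-0.016, -0.004, -1.0]]
to go, tool cm [ 0.75 -0.05 -0.1 ]
```

View pics/p3.png

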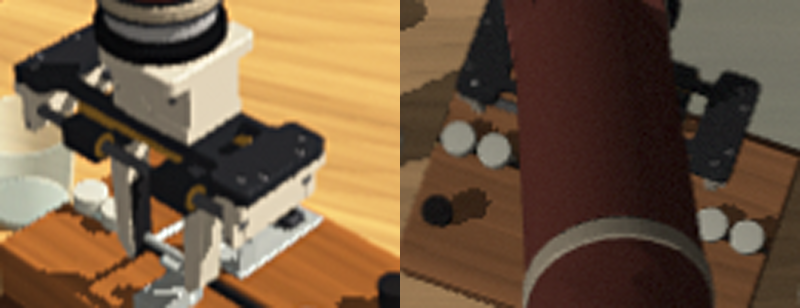

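The fingers still hold the bar above the keeper, and the arm lags about 7 mm against 10 N of lever drag. I'll keep pulling to +x slowly.

Call:
move_arm(increments="0.1 0 0 0 0 0;0.1 0 0 0 0 0;0.1 0 0 0 0 0;0.1 0 0 0 0 0;0 0 0 0 0 0;0 0 0 0 0 0")

```text
time: 7.87
ee_pos: [0.6565, 0.1145, 0.0875]
orientation: [3.103, -0.487, -0.024]
ft_force: [-8.7, 4.5, 0.7]
finger_gap: 0.454
grip_force: 35.0
```

```bash
python3 -c "
from h import *
status((43.7,0,88))"
```

```text
t 7.87 TCP carrier mm [40.7 -0.2 87.5] F carrier [-9.7  1.6  0.7] gap 42.2 grip 35.0
tool x,y,z in carrier [[1.0, 0.001, -0.015], [0.001, -1.0, 0.003], [-0.015, -0.003, -1.0]]
to go, tool cm [ 0.3  -0.02 -0.06]
```

Call:
move_arm(increments="0.1 0 0 0 0 0;0.1 0 0 0 0 0;0.1 0 0 0 0 0;0 0 0 0 0 0;0 0 0 0 0 0;0 0 0 0 0 0")

```text
time: 8.37
ee_pos: [0.6608, 0.1131, 0.088]
orientation: [3.103, -0.488, -0.019]
ft_force: [-6.9, 2.5, 1.2]
finger_gap: 0.451
grip_force: 35.0
```

```bash
python3 -c "
from h import *
status((43.7,0,88))
from bench import capture
c=capture('scene')['color'][225:300,290:390,::-1];cv2.imwrite('pics/p4.png',cv2.resize(c,(800,600),interpolation=cv2.INTER_CUBIC))
"
```

```text
t 8.37 TCP carrier mm [45.2 -0.2 88. ] F carrier [-7.4  0.3  1.2] gap 42.0 grip 35.0
tool x,y,z in carrier [[1.0, 0.001, -0.012], [0.001, -1.0, 0.002], [-0.012, -0.002, -1.0]]
to go, tool cm [-0.15 -0.02  0.  ]
```

View pics/p4.png

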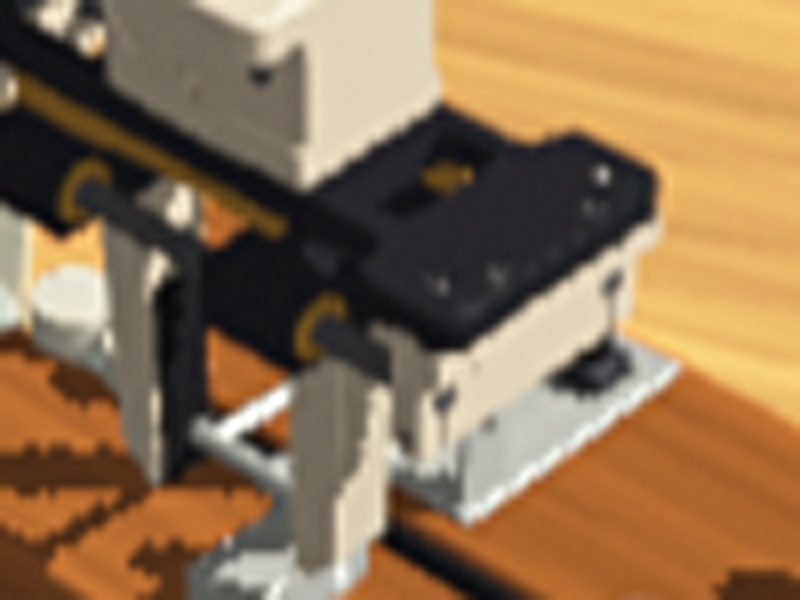

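The bar is held square between the fingers at (205,430)-(290,475), above the keeper. I'll lower it past the nose.

Call:
move_arm(increments="-0.02 0 0.2 0 0 0;-0.02 0 0.2 0 0 0;-0.02 0 0.2 0 0 0;-0.02 0 0.2 0 0 0;-0.02 0 0.2 0 0 0;0 0 0.2 0 0 0;0 0 0.2 0 0 0;0 0 0 0 0 0;0 0 0 0 0 0")

```text
time: 9.17
ee_pos: [0.6642, 0.1118, 0.0758]
orientation: [3.103, -0.488, -0.003]
ft_force: [-4.5, 2.1, 2.1]
finger_gap: 0.454
grip_force: 35.0
```

```bash
python3 -c "
from h import *
status((44,0,65))"
```

```text
t 9.17 TCP carrier mm [48.8 -0.4 75.8] F carrier [-4.9  0.6  2.1] gap 42.3 grip 35.0
tool x,y,z in carrier [[1.0, 0.0, -0.002], [0.0, -1.0, 0.0], [-0.002, -0.0, -1.0]]
to go, tool cm [-0.48 -0.04  1.08]
```

Call:
move_arm(increments="-0.1 0 0.1 0 0 0;-0.1 0 0.1 0 0 0;-0.1 0 0.1 0 0 0;-0.1 0 0.1 0 0 0;-0.1 0 0.1 0 0 0;0 0 0.1 0 0 0;0 0 0.1 0 0 0;0 0 0 0 0 0;0 0 0 0 0 0")

```text
time: 9.92
ee_pos: [0.6629, 0.1122, 0.0698]
orientation: [-3.103, 0.49, -0.01]
ft_force: [5.2, -0.0, 0.3]
finger_gap: 0.451
grip_force: 35.0
```

```bash
python3 -c "
from h import *
status((44,0,65))"
```

```text
t 9.92 TCP carrier mm [47.4 -0.4 69.8] F carrier [4.9 1.6 0.3] gap 41.9 grip 35.0
tool x,y,z in carrier [[1.0, -0.001, 0.006], [-0.001, -1.0, -0.001], [0.006, 0.001, -1.0]]
to go, tool cm [-0.35 -0.04  0.47]
```

Call:
move_arm(increments="0 0 0.1 0 0 0;0 0 0.1 0 0 0;0 0 0.1 0 0 0;0 0 0 0 0 0;0 0 0 0 0 0")

```text
time: 10.33
ee_pos: [0.6619, 0.1125, 0.0664]
orientation: [-3.103, 0.49, -0.006]
ft_force: [6.0, 1.3, -0.1]
finger_gap: 0.458
grip_force: 35.0
```

Call:
move_arm(increments="0 0 0.1 0 0 0;0 0 0.05 0 0 0;0 0 0 0 0 0;0 0 0 0 0 0")

```text
time: 10.67
ee_pos: [0.6615, 0.1126, 0.0648]
orientation: [-3.103, 0.489, -0.005]
ft_force: [5.3, 0.2, 0.4]
finger_gap: 0.455
grip_force: 35.0
```

```bash
python3 -c "
from h import *
status((44,0,65))"
```

```text
t 10.67 TCP carrier mm [46.  -0.5 64.8] F carrier [5.  1.8 0.4] gap 42.3 grip 35.0
tool x,y,z in carrier [[1.0, -0.0, 0.003], [-0.0, -1.0, -0.001], [0.003, 0.001, -1.0]]
to go, tool cm [-0.2  -0.05 -0.02]
```

Call:
move_arm(increments="0 0 0.1 0 0 0;0 0 0.1 0 0 0;0 0 0 0 0 0;0 0 0 0 0 0")

```text
time: 11.0
ee_pos: [0.6608, 0.1128, 0.063]
orientation: [-3.103, 0.489, -0.002]
ft_force: [4.9, -0.1, 2.7]
finger_gap: 0.454
grip_force: 35.0
```

Call:
move_arm(increments="0 0 0.1 0 0 0;0 0 0.05 0 0 0;0 0 0 0 0 0;0 0 0 0 0 0")

```text
time: 11.33
ee_pos: [0.6608, 0.1129, 0.0628]
orientation: [-3.103, 0.489, -0.003]
ft_force: [3.1, -0.7, 8.0]
finger_gap: 0.455
grip_force: 35.0
```

Ledge felt at TCP z of about 63 mm, so the bar centre is about 11 mm above the TCP. I'll raise it to mid-slot and draw it back under the lip.

Call:
move_arm(increments="0 0 -0.1 0 0 0;0 0 -0.12 0 0 0;0 0 -0.1 0 0 0;0 0 0 0 0 0;-0.1 0 0 0 0 0;-0.1 0 0 0 0 0;-0.1 0 0 0 0 0;-0.1 0 0 0 0 0;0 0 0 0 0 0;0 0 0 0 0 0")

```text
time: 12.17
ee_pos: [0.6586, 0.1135, 0.0644]
orientation: [-3.103, 0.49, -0.008]
ft_force: [7.7, 0.2, -0.1]
finger_gap: 0.457
grip_force: 35.0
```

```bash
python3 -c "
from h import *
status((34,0,64.7))"
```

```text
t 12.17 TCP carrier mm [42.9 -0.5 64.4] F carrier [ 7.3  2.6 -0.1] gap 42.5 grip 35.0
tool x,y,z in carrier [[1.0, -0.001, 0.005], [-0.001, -1.0, -0.001], [0.005, 0.001, -1.0]]
to go, tool cm [-0.89 -0.05 -0.03]
```

Call:
move_arm(increments="-0.1 0 0 0 0 0;-0.1 0 0 0 0 0;-0.1 0 0 0 0 0;-0.1 0 0 0 0 0;0 0 0 0 0 0;0 0 0 0 0 0")

```text
time: 12.67
ee_pos: [0.6548, 0.1147, 0.0644]
orientation: [-3.103, 0.49, -0.008]
ft_force: [8.7, -0.8, -0.5]
finger_gap: 0.457
grip_force: 35.0
```

Call:
move_arm(increments="-0.1 0 0 0 0 0;-0.1 0 0 0 0 0;0 0 0 0 0 0;0 0 0 0 0 0")

```text
time: 13.0
ee_pos: [0.6531, 0.1153, 0.0645]
orientation: [-3.103, 0.49, -0.008]
ft_force: [8.1, -0.9, -0.2]
finger_gap: 0.452
grip_force: 35.0
```

```bash
python3 -c "
from h import *
status((34,0,64.7))"
```

```text
t 13.0 TCP carrier mm [37.1 -0.5 64.5] F carrier [ 8.   1.7 -0.2] gap 42.1 grip 35.0
tool x,y,z in carrier [[1.0, -0.001, 0.005], [-0.001, -1.0, -0.001], [0.005, 0.001, -1.0]]
to go, tool cm [-0.31 -0.05 -0.02]
```

Call:
move_arm(increments="-0.1 0 0 0 0 0;-0.1 0 0 0 0 0;0 0 0 0 0 0;0 0 0 0 0 0")

```text
time: 13.33
ee_pos: [0.6516, 0.1158, 0.0646]
orientation: [-3.103, 0.49, -0.01]
ft_force: [9.5, -0.8, -0.8]
finger_gap: 0.453
grip_force: 35.0
```

Call:
move_arm(increments="-0.1 0 0 0 0 0;-0.1 0 0 0 0 0;0 0 0 0 0 0;0 0 0 0 0 0")

```text
time: 13.67
ee_pos: [0.6504, 0.1162, 0.0648]
orientation: [-3.103, 0.49, -0.012]
ft_force: [8.5, -0.7, -0.3]
finger_gap: 0.453
grip_force: 35.0
```

```bash
python3 -c "
from h import *
status((34,0,64.7))"
```

```text
t 13.67 TCP carrier mm [34.3 -0.5 64.8] F carrier [ 8.3  2.  -0.3] gap 42.2 grip 35.0
tool x,y,z in carrier [[1.0, -0.001, 0.008], [-0.001, -1.0, -0.002], [0.008, 0.002, -1.0]]
to go, tool cm [-0.03 -0.05  0.01]
```

Call:
move_arm(increments="-0.1 0 0 0 0 0;-0.1 0 0 0 0 0;0 0 0 0 0 0;0 0 0 0 0 0")

```text
time: 14.0
ee_pos: [0.6501, 0.1163, 0.0651]
orientation: [-3.102, 0.491, -0.018]
ft_force: [11.2, -1.2, -2.6]
finger_gap: 0.451
grip_force: 35.0
```

Call:
move_arm(increments="-0.1 0 0 0 0 0;-0.1 0 0 0 0 0;0 0 0 0 0 0;0 0 0 0 0 0")

```text
time: 14.33
ee_pos: [0.6499, 0.1163, 0.0654]
orientation: [-3.102, 0.491, -0.024]
ft_force: [13.4, -1.6, -2.5]
finger_gap: 0.457
grip_force: 35.0
```

```bash
python3 -c "
from h import *
status((34,0,64.7))
from bench import capture
c=capture('scene')['color'][215:305,280:400,::-1];cv2.imwrite('pics/p5.png',cv2.resize(c,(800,600),interpolation=cv2.INTER_CUBIC))
"
```

```text
t 14.33 TCP carrier mm [33.8 -0.5 65.4] F carrier [13.2  2.6 -2.5] gap 42.5 grip 35.0
tool x,y,z in carrier [[1.0, -0.002, 0.015], [-0.002, -1.0, -0.003], [0.015, 0.003, -1.0]]
to go, tool cm [ 0.02 -0.05  0.07]
```

View pics/p5.png

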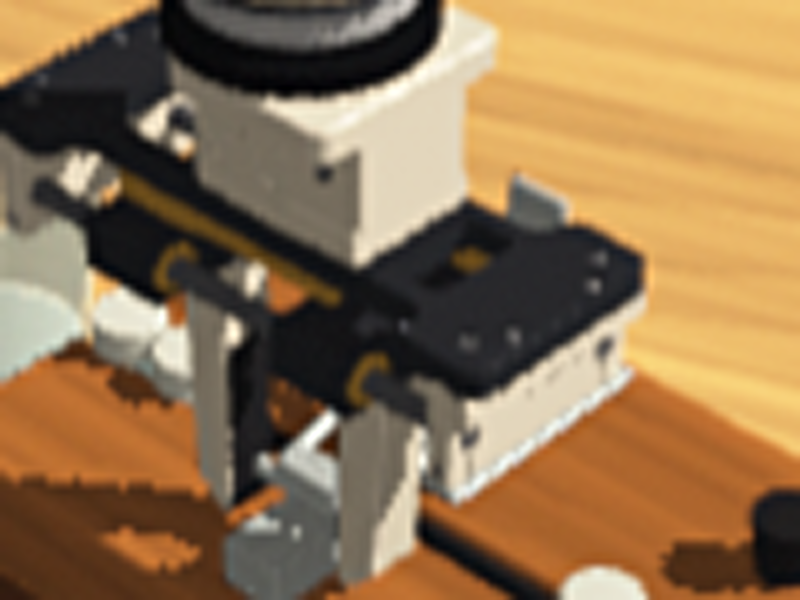

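The lip at (300,480) now covers the bar, with the arm rod entering beneath it at (320,435) and firm contact on the post. I'll relax, release and lift.

Call:
move_arm(increments="0.1 0 0 0 0 0;0.1 0 0.02 0 0 0;0.1 0 0.03 0 0 0;0 0 0 0 0 0;0 0 0 0 0 0")

```text
time: 14.8
ee_pos: [0.6499, 0.1164, 0.065]
orientation: [-3.103, 0.49, -0.014]
ft_force: [9.5, -0.3, 2.3]
finger_gap: 0.455
grip_force: 35.0
```

Call:
move_arm(increments="0 0 0 0 0 0;0 0 0 0 0 0;0 0 0 0 0 0;0 0 0 0 0 0;0 0 0 0 0 0", jaw=0.35)

```text
time: 15.22
ee_pos: [0.6442, 0.1175, 0.0629]
orientation: [3.102, -0.489, -0.006]
ft_force: [0.1, -0.3, 0.1]
finger_gap: 0.668
grip_force: 0.0
```

Call:
move_arm(increments="0 0 -1 0 0 0;0 0 -1.5 0 0 0;0 0 -2 0 0 0;0 0 -2 0 0 0;0 0 -2 0 0 0;0 0 -2 0 0 0;0 0 -2 0 0 0;0 0 0 0 0 0")

```text
time: 15.88
ee_pos: [0.6484, 0.1181, 0.1944]
orientation: [-3.1, 0.489, -0.014]
ft_force: [0.4, 0.3, 0.1]
finger_gap: 0.675
grip_force: 0.0
```

Call:
move_arm(increments="-3 0 0 0 0 0;-3 0 0 0 0 0;-3 0 0 0 0 0;-3 0 0 0 0 0;-3 0 0 0 0 0;0 0 0 0 0 0;0 0 0 0 0 0", jaw=-1)

```text
time: 16.47
ee_pos: [0.5013, 0.1645, 0.1889]
orientation: [3.104, -0.485, -0.002]
ft_force: [1.0, -0.3, 0.7]
finger_gap: 0.224
grip_force: 0.0
```

```bash
python3 -c "
from h import *
status((-73,0,160))
from bench import capture
c=capture('scene')['color'][225:315,280:400,::-1];cv2.imwrite('pics/p6.png',cv2.resize(c,(800,600),interpolation=cv2.INTER_CUBIC))
"
```

```text
t 16.47 TCP carrier mm [-122.4   -0.3  188.9] F carrier [1.1 0.  0.7] gap 20.8 grip 0.0
tool x,y,z in carrier [[1.0, 0.003, -0.001], [0.003, -1.0, 0.0], [-0.001, -0.0, -1.0]]
to go, tool cm [ 4.95 -0.02  2.88]
```

View pics/p6.png

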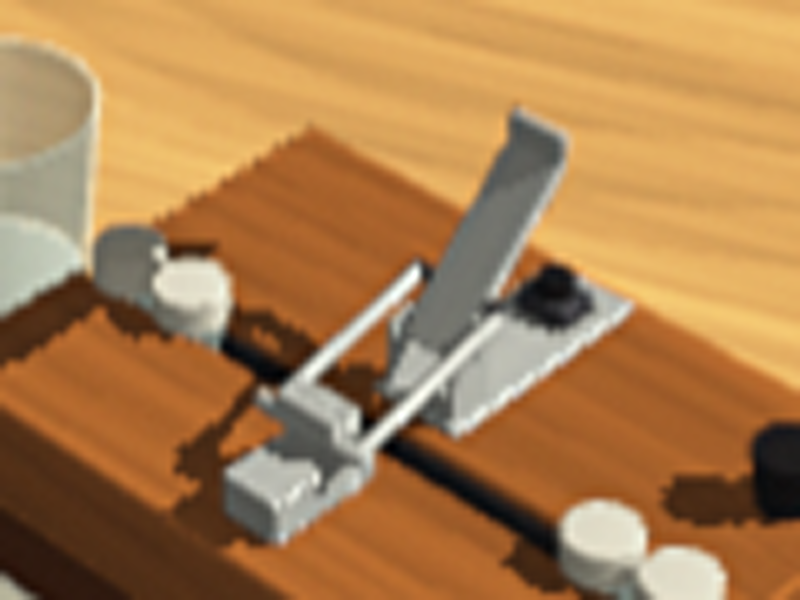

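The bar is seated under the lip at (300,395)-(365,460), and the lever stands at about 0.9 rad with its tip at (540,130). I'll approach the lever's upper face with the fingers shut.

Call:
move_arm(increments="2 0 0 0 0 0;2 0 0 0 0 0;2 0 0 0 0 0;1.3 0 0 0 0 0;0 0 1.5 0 0 0;0 0 1.5 0 0 0;0 0 1 0 0 0;0 0 0 0 0 0;0 0 0 0 0 0")

```text
time: 17.27
ee_pos: [0.5729, 0.1408, 0.1483]
orientation: [3.102, -0.49, -0.001]
ft_force: [1.2, 0.2, -0.2]
finger_gap: 0.003
grip_force: 0.0
```

```bash
python3 -c "
from h import *
status((-50,0,133))"
```

```text
t 17.27 TCP carrier mm [-47.   -0.9 148.3] F carrier [ 1.1  0.6 -0.2] gap 0.3 grip 0.0
tool x,y,z in carrier [[1.0, -0.001, -0.001], [-0.001, -1.0, 0.001], [-0.001, -0.001, -1.0]]
to go, tool cm [-0.3  -0.09  1.53]
```

Call:
move_arm(increments="0 -0.1 0.3 0 0 0;0 0 0.3 0 0 0;0 0 0.3 0 0 0;-0.1 0 0.3 0 0 0;-0.1 0 0.2 0 0 0;0 0 0 0 0 0")

```text
time: 17.77
ee_pos: [0.5704, 0.143, 0.1345]
orientation: [3.103, -0.488, -0.002]
ft_force: [-0.2, -0.2, 0.5]
finger_gap: 0.005
grip_force: 0.0
```

Call:
move_arm(increments="-0.15 0 0.2 0 0 0;-0.2 0 0.2 0 0 0;-0.2 0 0.2 0 0 0;-0.2 0 0.2 0 0 0;0 0 0 0 0 0")

```text
time: 18.18
ee_pos: [0.5636, 0.1453, 0.1266]
orientation: [3.103, -0.488, -0.0]
ft_force: [-0.7, 0.0, 0.3]
finger_gap: 0.003
grip_force: 0.0
```

```bash
python3 -c "
from h import *
status((-54.5,0,125.8))"
```

```text
t 18.18 TCP carrier mm [-57.3   0.5 126.6] F carrier [-0.7 -0.2  0.3] gap 0.3 grip 0.0
tool x,y,z in carrier [[1.0, 0.0, -0.0], [0.0, -1.0, 0.0], [-0.0, -0.0, -1.0]]
to go, tool cm [0.28 0.05 0.08]
```

Call:
move_arm(increments="0 0 0.2 0 0 0;0 0 0.2 0 0 0;0 0 0.2 0 0 0;0 0 0 0 0 0;0 0 0 0 0 0")

```text
time: 18.6
ee_pos: [0.5644, 0.1453, 0.121]
orientation: [-3.103, 0.489, -0.001]
ft_force: [0.1, -0.5, 2.1]
finger_gap: 0.005
grip_force: 0.9
```

Call:
move_arm(increments="-0.1 0 0.2 0 0 0;-0.1 0 0.2 0 0 0;-0.1 0 0.2 0 0 0;0 0 0 0 0 0;0 0 0 0 0 0")

```text
time: 19.02
ee_pos: [0.5606, 0.1464, 0.1146]
orientation: [-3.103, 0.488, 0.001]
ft_force: [0.1, 1.0, 0.8]
finger_gap: 0.002
grip_force: 0.7
```

```bash
python3 -c "
from h import *
status((-62.6,0,117))"
```

```text
t 19.02 TCP carrier mm [-60.4   0.6 114.6] F carrier [-0.2  1.   0.8] gap 0.2 grip 0.7
tool x,y,z in carrier [[1.0, 0.0, -0.001], [0.0, -1.0, 0.0], [-0.001, -0.0, -1.0]]
to go, tool cm [-0.22  0.06 -0.24]
```

Call:
move_arm(increments="-0.15 0 0.16 0 0 0;-0.15 0 0.16 0 0 0;-0.15 0 0.16 0 0 0;-0.15 0 0.16 0 0 0;-0.15 0 0.16 0 0 0;0 0 0 0 0 0")

```text
time: 19.52
ee_pos: [0.5543, 0.1481, 0.1066]
orientation: [3.103, -0.489, 0.001]
ft_force: [3.0, -0.7, 1.4]
finger_gap: 0.006
grip_force: 1.3
```

Call:
move_arm(increments="-0.1 0 0.16 0 0 0;-0.1 0 0.16 0 0 0;-0.1 0 0.16 0 0 0;-0.1 0 0.16 0 0 0;0 0 0 0 0 0")

```text
time: 19.93
ee_pos: [0.549, 0.1497, 0.0999]
orientation: [3.103, -0.488, -0.003]
ft_force: [1.3, -0.1, 1.8]
finger_gap: 0.01
grip_force: 0.8
```

```bash
python3 -c "
from h import *
status((-72.8,0,95.4))"
```

```text
t 19.93 TCP carrier mm [-72.5   0.3  99.9] F carrier [1.2 0.3 1.8] gap 0.9 grip 0.8
tool x,y,z in carrier [[1.0, 0.0, -0.002], [0.0, -1.0, 0.001], [-0.002, -0.001, -1.0]]
to go, tool cm [-0.03  0.03  0.45]
```

Call:
move_arm(increments="-0.05 0 0.15 0 0 0;-0.05 0 0.15 0 0 0;-0.05 0 0.15 0 0 0;-0.05 0 0.15 0 0 0;0 0 0 0 0 0")

```text
time: 20.35
ee_pos: [0.5475, 0.1503, 0.094]
orientation: [3.103, -0.489, -0.002]
ft_force: [0.5, 0.5, 0.9]
finger_gap: 0.004
grip_force: 0.4
```

Call:
move_arm(increments="-0.05 0 0.1 0 0 0;-0.05 0 0.1 0 0 0;-0.05 0 0.1 0 0 0;-0.05 0 0.1 0 0 0;0 0 0 0 0 0")

```text
time: 20.77
ee_pos: [0.5461, 0.1509, 0.0903]
orientation: [-3.103, 0.489, 0.0]
ft_force: [1.4, -1.1, 0.2]
finger_gap: 0.006
grip_force: 0.5
```

Call:
move_arm(increments="-0.05 0 0.1 0 0 0;-0.05 0 0.1 0 0 0;-0.05 0 0.1 0 0 0;0 0 0 0 0 0")

```text
time: 21.1
ee_pos: [0.5454, 0.1512, 0.0874]
orientation: [-3.103, 0.489, -0.002]
ft_force: [2.5, -1.0, 0.1]
finger_gap: 0.004
grip_force: 1.0
```

```bash
python3 -c "
from h import *
status((-78,0,83.5))"
```

```text
t 21.1 TCP carrier mm [-76.4   0.6  87.4] F carrier [ 2.7 -0.2  0.1] gap 0.3 grip 1.0
tool x,y,z in carrier [[1.0, -0.0, 0.001], [-0.0, -1.0, -0.0], [0.001, 0.0, -1.0]]
to go, tool cm [-0.16  0.06  0.39]
```

Call:
move_arm(increments="-0.1 0 0.1 0 0 0;-0.1 0 0.1 0 0 0;0 0 0.1 0 0 0;0 0 0 0 0 0")

```text
time: 21.43
ee_pos: [0.5435, 0.1519, 0.0845]
orientation: [-3.103, 0.49, -0.002]
ft_force: [2.7, -0.9, 0.7]
finger_gap: 0.006
grip_force: 1.4
```

Call:
move_arm(increments="-0.1 0 0.1 0 0 0;0 0 0.1 0 0 0;0 0 0 0 0 0")

```text
time: 21.68
ee_pos: [0.5404, 0.1527, 0.0819]
orientation: [3.103, -0.488, -0.005]
ft_force: [1.1, -0.7, 0.5]
finger_gap: 0.005
grip_force: 0.6
```

Call:
move_arm(increments="0 0 0.1 0 0 0;0 0 0.1 0 0 0;0 0 0 0 0 0")

```text
time: 21.93
ee_pos: [0.5407, 0.1527, 0.0805]
orientation: [3.103, -0.488, -0.004]
ft_force: [0.4, -0.2, 3.7]
finger_gap: 0.003
grip_force: 1.3
```

```bash
python3 -c "
from h import *
status((-80,0,80))"
```

```text
t 21.93 TCP carrier mm [-81.3   0.5  80.5] F carrier [ 0.5 -0.1  3.7] gap 0.3 grip 1.3
tool x,y,z in carrier [[1.0, 0.0, -0.003], [0.0, -1.0, 0.001], [-0.003, -0.001, -1.0]]
to go, tool cm [0.13 0.05 0.05]
```

Call:
move_arm(increments="0 0 0.1 0 0 0;0 0 0 0 0 0;0 0 0 0 0 0")

```text
time: 22.18
ee_pos: [0.5414, 0.1526, 0.0798]
orientation: [-3.103, 0.489, 0.002]
ft_force: [-1.3, -0.3, 5.6]
finger_gap: 0.004
grip_force: 2.0
```

Call:
move_arm(increments="0 0 0.1 0 0 0;0 0 0 0 0 0;0 0 0 0 0 0")

```text
time: 22.43
ee_pos: [0.5418, 0.1526, 0.0793]
orientation: [-3.103, 0.489, 0.0]
ft_force: [-1.3, -0.1, 8.3]
finger_gap: 0.005
grip_force: 2.9
```

Call:
move_arm(increments="0 0 0.1 0 0 0;0 0 0.05 0 0 0;0 0 0 0 0 0;0 0 0 0 0 0")

```text
time: 22.77
ee_pos: [0.5422, 0.1526, 0.0787]
orientation: [-3.102, 0.489, -0.001]
ft_force: [-1.2, -1.4, 12.8]
finger_gap: 0.002
grip_force: 4.8
```

Call:
move_arm(increments="0 0 0.05 0 0 0;0 0 0.05 0 0 0;0 0 0 0 0 0;0 0 0 0 0 0")

```text
time: 23.1
ee_pos: [0.5424, 0.1526, 0.0785]
orientation: [-3.102, 0.489, -0.002]
ft_force: [-3.0, -0.9, 16.3]
finger_gap: 0.009
grip_force: 7.2
```

Seated on the stop at about 16 N, with the motion stiffening. I'll hold briefly, then lift straight up and check.

Call:
move_arm(increments="0 0 0 0 0 0;0 0 0 0 0 0;0 0 0 0 0 0;0 0 0 0 0 0")

```text
time: 23.43
ee_pos: [0.5423, 0.1526, 0.0785]
orientation: [-3.102, 0.489, -0.002]
ft_force: [-1.6, -1.8, 16.6]
finger_gap: 0.005
grip_force: 7.2
```

Call:
move_arm(increments="0 0 -0.3 0 0 0;0 0 -0.5 0 0 0;0 0 -1 0 0 0;0 0 -2 0 0 0;0 0 -3 0 0 0;0 0 -3 0 0 0;0 0 -2 0 0 0;0 0 0 0 0 0")

```text
time: 24.1
ee_pos: [0.5444, 0.1531, 0.1987]
orientation: [-3.099, 0.488, -0.012]
ft_force: [-0.1, -0.3, 0.3]
finger_gap: 0.007
grip_force: 0.0
```

Call:
move_arm(increments="-3 0 0 0 0 0;-3 0 0 0 0 0;-2 0 0 0 0 0;0 0 0 0 0 0;0 0 0 0 0 0;0 0 0 0 0 0")

```text
time: 24.6
ee_pos: [0.4665, 0.1764, 0.1937]
orientation: [3.103, -0.49, 0.0]
ft_force: [0.4, -0.4, -0.1]
finger_gap: 0.005
grip_force: 0.0
```

```bash
python3 -c "
from h import *
status()
from bench import capture
c=capture('scene')['color'][205:325,260:420,::-1];cv2.imwrite('pics/p7.png',cv2.resize(c,(800,600),interpolation=cv2.INTER_CUBIC))
"
```

```text
t 24.6 TCP carrier mm [-159.2    0.3  193.7] F carrier [ 0.5 -0.2 -0.1] gap 0.5 grip 0.0
tool x,y,z in carrier [[1.0, -0.001, 0.0], [-0.001, -1.0, 0.0], [0.0, -0.0, -1.0]]
```

View pics/p7.png

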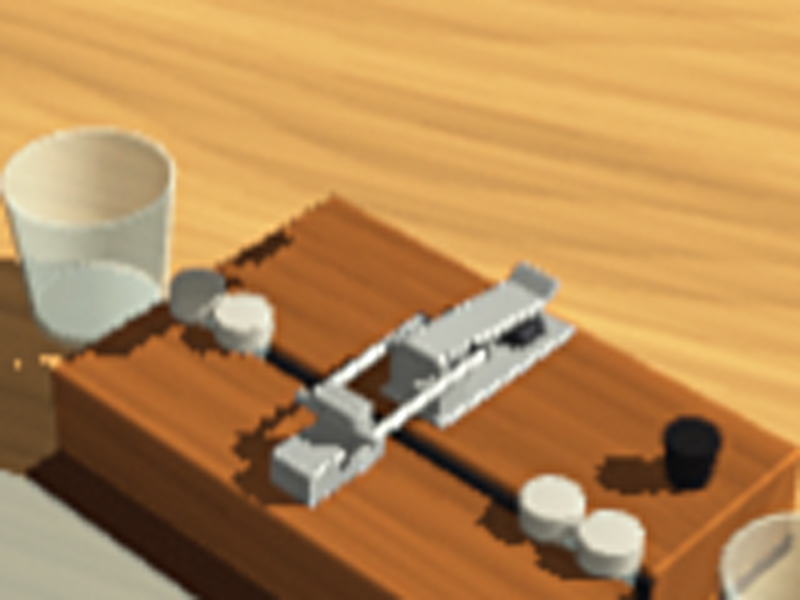

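The lever lies flat on its rubber stop, from (400,350) to (545,285). The bar sits under the lip at (310,395)-(375,440), and the stopper, vials and beakers haven't moved. Handing in.

```bash
python3 -c "
from bench import ticket
print(ticket.finish_job())"
```

```text
the job is handed in; nothing more can be done
None
```

The draw latch is closed: the bar is under the keeper's lip, and the lever is down on its stop, seated with one push of about 16 N. The job was handed in at about 25 s, with the vials, stopper and nearby beakers still in place in the last picture.

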